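# Shim the rocking stirrer

## Task

The small white magnetic stirrer rocks because one of its feet is too short. Without gripping or lifting anything, push the wooden wedge along the bench, thin end first, under the short foot until the stirrer stands level and no longer rocks. Then press down firmly with a fingertip for a moment on the top of the corner above that foot to check that it stays put, and leave the stirrer standing level on the wedge, with the brown vial and the beaker nearby undisturbed.

Things in the scene. Friction and masses are not known exactly. Their poses are not given: they have to be found in the camera images.
- wedge: Loose wooden wedge, 84 mm long, 44 wide, 16 high at the thick end, 1.6 at the thin end, lying flat. Origin: centre of its underside; +y points along it to the thin end, +z up. The flat upright face of the thick end, where to push, is 42 mm from the origin towards -y. Driving it under the foot takes some 2 to 6 N and gets stiff once the stirrer is level; friction then holds it.
- stirrer_base: White stirrer, 120 x 120 mm in plan; level, its underside is 16 mm and top rim 60 mm above the bench; on top a 96 mm plate, 4 mm higher, leaves a 17 mm rim at the knob side, 12 mm beside it. Origin: on the bench under the centre; knob side faces -x. Feet at (+-47, +-47) mm. It cannot be shoved; it rocks about the line through the feet at (-47, 47) and (47, -47).
- stirrer (a joint): Rocking angle of the stirrer's housing, rad: 0 = level, standing on its three good feet; 0.1 = tipped down on the short foot (where it rests by its own weight, about 2 N on that foot).
- low_foot (a point): Lowest point of the short foot, a rubber dome of 12 mm radius at (-47, -47) mm of the stirrer, 13 mm inside its sides; 7 mm above the bench when level, about 0 when tipped. The wedge starts on the stirrer's -y side, roughly aimed, thin end 25 to 95 mm away. The stirrer is level with the wedge's thick end about 52 mm short of this point.
- press_corner (a point): Point at the height of the housing's flat rim, straight above the short foot when level; press down at this corner of the top (the rim or the edge of the plate, which is 4 mm higher).
- vial_a: Loose brown glass vial, 27 mm across, 50 mm high, standing near the stirrer. Origin at the centre of its underside. Bystander.
- beaker: Loose small beaker, 56 mm across, 62 mm high. Origin at the centre of its underside. Bystander.

How it is judged:
On the way, in this order (a step that is already met when the one before it is completed fails the run):
1. the wedge, pushed under the short foot, holds the stirrer level (value of joint stirrer below 0.022 rad and contact force between wedge and stirrer_base above 0.4 N and x of low_foot in the frame of wedge between -0.022 and 0.022 m and y of low_foot in the frame of wedge between -0.03 and 0.035 m), for 0.2 s.
2. a fingertip presses down on the corner above the wedge with over 3 N and the stirrer stays level (contact force between the fingers and stirrer_base above 3 N and horizontal distance between the grasp point and press_corner below 0.05 m and height (world z) of the grasp point above 0.06 m and value of joint stirrer below 0.022 rad), for 0.2 s.
At the end, for the whole second after the job is handed in: The stirrer is level within 0.022 rad (1.5 mm at the short foot) and carried there by the wedge: the short foot stands on the wedge's slope (its lowest point within the wedge's width, at most 22 mm from the centre line; wedge flat on the bench), and the wedge is at rest (all of step 1 and angle between wedge's own z axis and vertical below 0.1 rad and linear speed of wedge below 0.01 m/s); the robot touches nothing.
It fails at once if the wedge is lifted off the bench or tipped up (height (world z) of wedge above 0.01 m or angle between wedge's own z axis and vertical above 0.3 rad).
It fails at once if a bystander (the brown vial or the beaker) is moved by more than 20 mm, lifted or tipped (distance of any of vial_a, beaker from where it was at the start of the episode above 0.02 m or angle between any of vial_a, beaker's own z axis and vertical above 0.5 rad).
It also fails if it takes over 62 s, if anything falls off the work surface, if the arm or the gripper's body presses on something with over 40 N, if the wrist force passes 120 N, or if a joint passes its speed limit or range.

## Robot

A 6-joint arm with a two-finger parallel gripper is mounted at the origin on a cart in front of the work surface, level with it; the furniture and walls round the work are solid. World frame = base frame: x ahead of the robot, y to its left, z up, the work surface at z = 0. Lengths are in m, angles in rad, forces in N, time in s.
With the tool pointing down it reaches from about 0.275 to 0.875 m from the base axis. Payload 12.5 kg.
Tool frame: the origin (TCP) lies between the finger pads; the fingertips stand 17 mm ahead of it and the grasp point (between the pads) lies 2 mm behind it (r.tip_extent is the distance from the TCP to the fingertips, in m); z points along the fingers, y is the line along which they close (so a half turn about z gives the same grasp; the last joint's range is limited). The gripper opens to 85 mm and grips with 20 to 120 N. Pads are 22 mm wide; open, the fingers measure 114 mm over their backs; the gripper's body (76 mm by 85 mm) begins 54 mm behind the grasp point. The pads swing forward as they close: fully open they stand 13 mm farther back than shut.
Start: joints at [1.185, 0.351, 1.652, -0, 1.139, -0.085], TCP at [0.163, 0.525, 0.248] pointing down, gripper open.
Joint ranges: [-2.75, 2.75], [-0.79, 2.1], [0.01, 2.65], [-1.57, 4.71], [0.07, 3.14], [-2.87, 2.87]. Speed limits (rad/s): [2.22, 2.22, 2.79, 3.14, 3.14, 3.14].

## Interface

Orientations are given as a 3x3 rotation matrix whose columns are the frame's x, y, z axes.
In Python, from workcell import r gives the robot as it stands.
- The arm moves only by the tool arm_command, never from a script. Its argument "deltas" is text: rows parted by semicolons, each of 4 numbers parted by spaces: the shift along the tool's x, y, z in mm, then the turn about the tool's z in degrees. A call has exactly 10 rows; each row shifts and turns the commanded pose from where the row before left it, along the tool's axes as they then stand; what a row does not reach is not made up. A row lasts 1/8 s, in which the tool goes at most 62.5 mm and 10.7 degrees, less where a joint would pass 70% of its speed; a pose out of reach is approached as far as the arm can. A call with a gripper value outside its range is refused whole. "hand" is the finger opening in mm, from 0 to 85.4, set as the call begins (left out, the last holds). The fingers move at their own pace and stop on an object; "newtons" is the grip in N (left out, the last holds). Time passes only in rows, so rows that do not move let the fingers close, or fill a call up. It gives the time, the measured TCP pose, the force, the opening and the grip force at its end, in the units of the state.
- r.sense(): the state, without advancing time (a new reading comes with each control period).
- r.read_camera(name): name is "scene" or "side" or "wrist"; returns a dict with "frame" (420x560x3 uint8, blue, green, red), "K" (3x3 intrinsics, pixels), "cam_to_world" (4x4, takes a point from camera to world coordinates); the wrist camera has in their place "tool_from_camera" (4x4, takes a point from camera to tool coordinates, whose origin is the TCP and whose axes are the flange's). Camera axes: x right, y down, z forward; pixel columns grow to the right and rows downward; lengths in m; the calibration is good to about 2 mm. A picture is of the moment at which its call begins: read the wrist's pose just before it. There is no depth.
- r.sign_off(): hands the job in; it is judged then, once.
The state is a dict: "time_s": time; "qpos": joint angles; "dq": joint speeds; "tau": joint torques, N m; "ee_pos": TCP position; "ee_rot": TCP orientation; "force": force on the tool from outside, world axes, zero at the start; "torque": the same for the moment, N m; "gripper_width": finger opening in m; "gripper_force": force on a finger pad.
Only numpy, scipy, OpenCV 4.12 (cv2) and the standard library are available. Lean on these libraries where they do the work, as an engineer would, in place of code of your own. Each camera call takes 0.05 s, during which the arm holds its last target. There are 200 camera calls.

## Working session

There is one attempt and no reset: what is moved stays moved. The work goes in short steps, Python scripts to look and compute and a tool call to move; the robot and the scene stay as the last step left them, time stands still between calls to the robot, and variables do not carry over. Pictures are saved under pics/ and viewed, at most 10 in all, crops included, and the job is handed in when it is done.

Besides the shell and the picture viewer there is one more tool, called after "Request:" by a JSON object that holds its "name" and its "arguments", one argument or row to a line. arm_command: Moves the arm, as the interface text tells. Its arguments: {"type":"object","properties":{"deltas":{"type":"string"},"hand":{"type":"number"},"newtons":{"type":"number"}},"required":["deltas"]}

```bash
mkdir -p pics
cat > h.py <<'E'
from workcell import r
import numpy as np, cv2, json
def snap(n):
    c=r.read_camera(n); cv2.imwrite(f'pics/{n}0.png',c['frame'])
    np.savez(f'{n}.npz',**{k:np.array(v) for k,v in c.items()}); return c
def ray(n,u,v,z):
    c=np.load(n+'.npz'); d=c['cam_to_world'][:3,:3]@np.linalg.inv(c['K'])@[u,v,1]; o=c['cam_to_world'][:3,3]
    return o+d*(z-o[2])/d[2]
def proj(n,p):
    c=np.load(n+'.npz'); T=np.linalg.inv(c['cam_to_world']); q=c['K']@(T[:3,:3]@np.array(p)+T[:3,3]); return q[:2]/q[2]
E
python3 - <<'E'
from h import *
for n in('scene','side'):
    c=snap(n); print(n,c['cam_to_world'][:3,3],c['cam_to_world'][:3,2])
s=r.sense(); print(s['time_s'],s['ee_pos'],s['ee_rot'],s['force'])
a=cv2.hconcat([cv2.imread('pics/scene0.png'),])
E
```

```text
scene [-0.03075614  0.02561288  0.62620507] [ 0.58443095  0.47745723 -0.65610598]
side [ 0.14878788 -0.17032832  0.6312857 ] [ 0.37171295  0.67078011 -0.64178152]
0.1 [0.16282194 0.52504558 0.24780896] [[-9.55105888e-01  2.96264386e-01 -3.95148133e-04]
 [ 2.96264637e-01  9.55105382e-01 -9.86766168e-04]
 [ 8.50644358e-05 -1.05953460e-03 -9.99999435e-01]] [-0.70286284 -0.67562645 -1.0181468 ]
```

View pics/scene0.png

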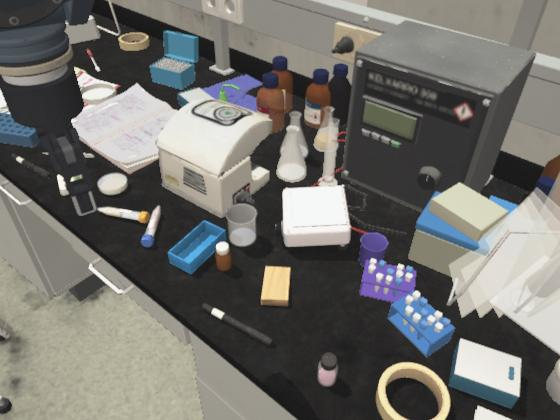

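View pics/side0.png

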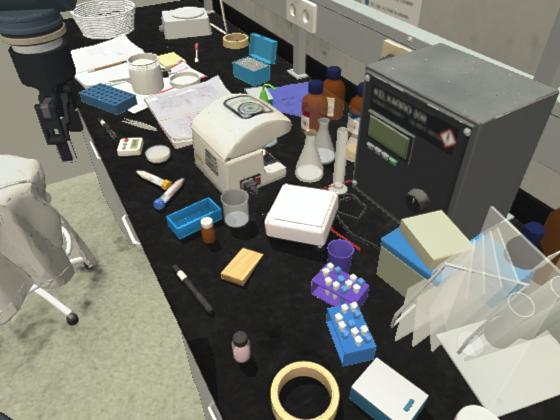

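The stirrer is near (315,217) in scene and (302,214) in side. The wedge is near (277,286) and (242,266), the vial near (223,256), and the beaker near (242,225). Next I'll enlarge both views.

Run:
```python
from h import *
def crop(n,x,y):
    im=cv2.imread(f'pics/{n}0.png')[y:y+150,x:x+200]
    im=cv2.resize(im,None,fx=4,fy=4,interpolation=cv2.INTER_CUBIC)
    for i in range(0,200,20): cv2.putText(im,str(x+i),(i*4,10),0,.35,(0,255,255)); cv2.line(im,(i*4,12),(i*4,20),(0,255,255))
    for i in range(0,150,20): cv2.putText(im,str(y+i),(0,i*4+4),0,.35,(0,255,255)); cv2.line(im,(24,i*4),(32,i*4),(0,255,255))
    cv2.imwrite(f'pics/{n}c.png',im)
crop('scene',190,170); crop('side',180,170)
```

```text
(no output)
```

View pics/scenec.png

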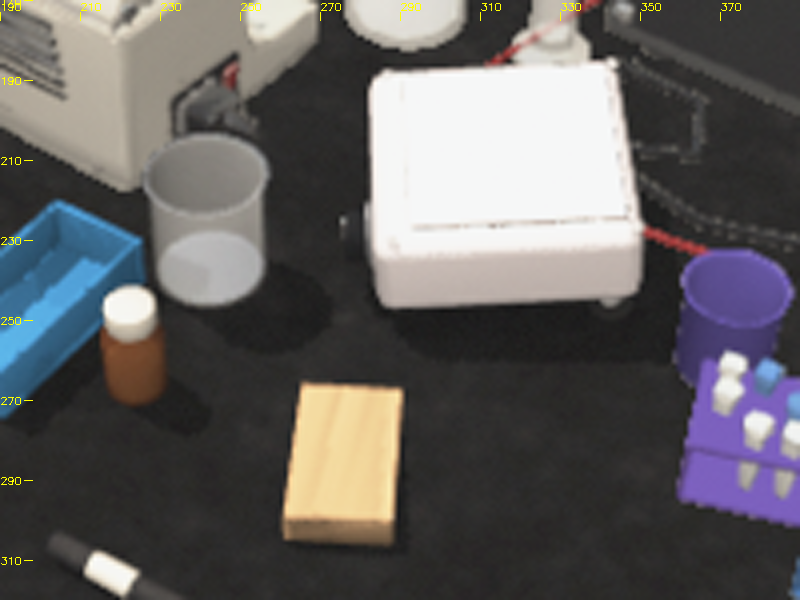

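View pics/sidec.png

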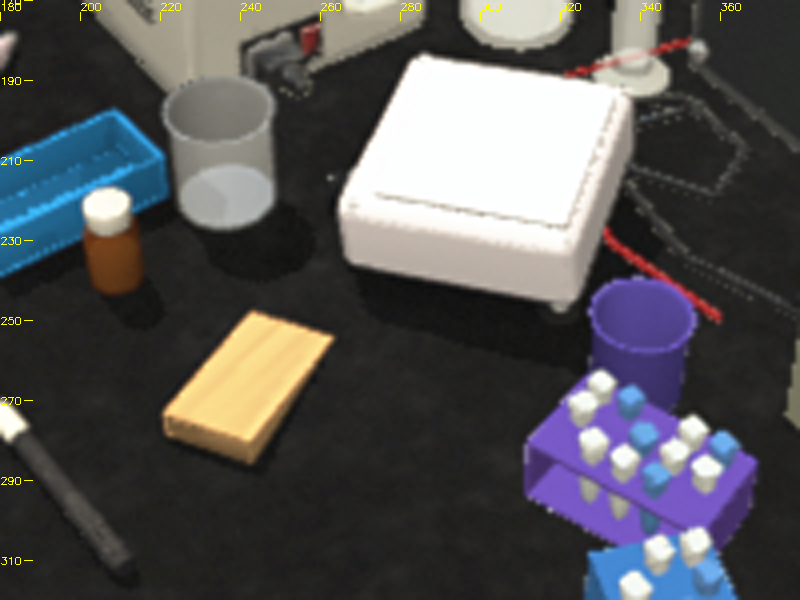

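Scene crop: the knob is on the left at (279,228), so the short foot is under the lower-left corner, and the wedge's thin end faces the stirrer. The corner pixels are readable in both crops, so I can fit the poses.

Run:
```python
from h import *
from scipy.optimize import least_squares
from scipy.spatial.transform import Rotation as R
A={n:dict(np.load(n+'.npz')) for n in('scene','side')}
def pj(n,p):
    c=A[n];T=np.linalg.inv(c['cam_to_world']);q=c['K']@(T[:3,:3]@p+T[:3,3]);return q[:2]/q[2]
def off(n,X,Y): return np.array([{'scene':190,'side':180}[n]+X/4,170+Y/4])
def fit(obs,x0,tilt):
    def pose(p,l):
        l=np.array(l)/1000
        if tilt:
            ax=np.array([-1,1,0])/2**.5   # turn lowering (-,-)
            c=np.array([0,0,.0]); l=R.from_rotvec(tilt*ax).apply(l-c)+c
        return R.from_rotvec([0,0,p[2]]).apply(l)+[p[0],p[1],0]
    f=lambda p:np.concatenate([pj(n,pose(p,l))-off(n,*uv) for n,l,uv in obs])
    s=least_squares(f,x0,loss='soft_l1'); print(s.x,np.degrees(s.x[2]));print(np.round(f(s.x).reshape(-1,2),1).tolist()); return s.x,lambda l:pose(s.x,l)
w=[('scene',(-22,42,1.6),(301,383)),('scene',(22,42,1.6),(403,389)),('scene',(-22,-42,16),(285,521)),('scene',(22,-42,16),(394,524)),('scene',(-22,-42,0),(285,538)),('scene',(22,-42,0),(392,544)),
('side',(-22,42,1.6),(252,311)),('side',(22,42,1.6),(334,337)),('side',(-22,-42,16),(165,416)),('side',(22,-42,16),(249,444)),('side',(-22,-42,0),(166,434)),('side',(22,-42,0),(250,463))]
g=ray('scene',277,285,0); print(g)
pw,fw=fit(w,[g[0],g[1],-.5],0)
s=[('scene',(-59,59,60),(372,73)),('scene',(59,59,60),(617,62)),('scene',(60,-60,58),(642,237)),('scene',(-60,-60,16),(382,306)),('scene',(60,-60,16),(641,297)),
('side',(-59,59,60),(418,56)),('side',(59,59,60),(633,92)),('side',(60,-60,16),(574,301)),('side',(-60,-60,16),(345,264))]
g=ray('scene',315,225,.04)
for yaw in(-.5,.5):
    ps,fs=fit(s,[g[0],g[1],yaw],.1)
    lf=fs((-47,-47,7)); lf0=R.from_rotvec([0,0,ps[2]]).apply([-.047,-.047,0])+[ps[0],ps[1],0]
    Rw=R.from_rotvec([0,0,pw[2]]); print('foot',lf,lf0,'in wedge',Rw.inv().apply(lf0-[pw[0],pw[1],0]))
print('thick face',fw((0,-42,8)),'dir',Rw.apply([0,1,0]))
for n,uv,z in(('scene',(222,269),0),('side',(208,242),0),('scene',(242,241),0),('side',(236,222),0)): print(n,ray(n,*uv,z))
```

```text
[0.36681308 0.36606428 0.        ]
[ 0.36558036  0.36596812 -0.9284996 ] -53.19910813831621
[[0.6, -0.0], [-0.0, -0.2], [-0.1, -1.8], [-0.1, -1.0], [0.0, 0.2], [0.2, 0.2], [-0.4, 0.4], [-0.4, 0.4], [-0.7, -0.6], [0.1, -0.2], [-0.1, 0.8], [0.5, 1.0]]
[ 0.51338604  0.4010904  -0.79183257] -45.36866442113423
[[-0.3, -1.4], [-1.5, 2.6], [4.7, -1.9], [-0.1, -1.6], [1.0, 1.1], [-1.7, -1.1], [0.2, 2.4], [1.2, 3.6], [-2.1, -2.1]]
foot [0.44795025 0.40151145 0.01360076] [0.44691937 0.40151808 0.        ] in wedge [0.02025937 0.08642566 0.        ]
[ 0.51338604  0.4010904  -0.79183269] -45.36867146939388
[[-0.3, -1.4], [-1.5, 2.6], [4.7, -1.9], [-0.1, -1.6], [1.0, 1.1], [-1.7, -1.1], [0.2, 2.4], [1.2, 3.6], [-2.1, -2.1]]
foot [0.44795025 0.40151146 0.01360076] [0.44691938 0.40151809 0.        ] in wedge [0.02025936 0.08642566 0.        ]
thick face [0.33195003 0.3408086  0.008     ] dir [0.80072205 0.59903606 0.        ]
scene [0.3310114  0.46256641 0.        ]
side [0.33479955 0.45999244 0.        ]
scene [0.40393612 0.48452461 0.        ]
side [0.40805801 0.48563039 0.        ]
```

Wrong tilt sign: the foot came out at z=13.6 mm instead of 0. Flipping it and refitting.

Run:
```python
from h import *
from scipy.optimize import least_squares
from scipy.spatial.transform import Rotation as R
A={n:dict(np.load(n+'.npz')) for n in('scene','side')}
def pj(n,p):
    c=A[n];T=np.linalg.inv(c['cam_to_world']);q=c['K']@(T[:3,:3]@p+T[:3,3]);return q[:2]/q[2]
def off(n,X,Y): return np.array([{'scene':190,'side':180}[n]+X/4,170+Y/4])
s=[('scene',(-59,59,60),(372,73)),('scene',(59,59,60),(617,62)),('scene',(60,-60,58),(642,237)),('scene',(-60,-60,16),(382,306)),('scene',(60,-60,16),(641,297)),
('side',(-59,59,60),(418,56)),('side',(59,59,60),(633,92)),('side',(60,-60,16),(574,301)),('side',(-60,-60,16),(345,264))]
for tilt in(-.1,None):
    def pose(p,l):
        t=p[3] if tilt is None else tilt
        l=R.from_rotvec(t*np.array([-1,1,0])/2**.5).apply(np.array(l)/1000)
        return R.from_rotvec([0,0,p[2]]).apply(l)+[p[0],p[1],0]
    f=lambda p:np.concatenate([pj(n,pose(p,l))-off(n,*uv) for n,l,uv in s])
    q=least_squares(f,[.513,.401,-.8,-.1],loss='soft_l1').x; print(q,np.round(f(q).reshape(-1,2),1).tolist())
    foot=pose(q,(-47,-47,7)); Rw=R.from_rotvec([0,0,-.9285]); d=foot-[.3656,.366,0]
    print('foot',foot,'in wedge',Rw.inv().apply(d),'yaw diff deg',np.degrees(q[2]+.9285))
```

```text
[ 0.52270281  0.40273447 -0.86793127 -0.1       ] [[0.2, -2.7], [0.2, -2.6], [0.7, 0.0], [-1.4, 1.0], [-0.0, 0.7], [-0.6, -2.1], [0.8, -2.5], [0.4, 2.9], [-0.9, 0.5]]
foot [4.56095505e-01 4.08244294e-01 3.29297882e-04] in wedge [0.02038409 0.09776761 0.0003293 ] yaw diff deg 3.470332650010631
[ 0.51871334  0.40170865 -0.84245543 -0.02754891] [[0.1, -2.1], [-0.1, -0.6], [2.2, -0.4], [-1.2, 0.4], [0.3, 1.2], [-1.0, -1.6], [0.7, -0.6], [0.5, 3.5], [-1.7, -0.2]]
foot [0.45218614 0.40550864 0.00516645] in wedge [0.02023275 0.09299854 0.00516645] yaw diff deg 4.929990780908873
```

Request:
{"name": "arm_command", "arguments": {
  "deltas": "0 0 0 9; 0 0 0 9; 0 0 0 9; 0 0 0 9; -41 11 0 0; -41 11 0 0; -41 11 0 0; -41 11 0 0; -41 12 0 0; 0 0 0 0",
  "hand": 30
}}

```text
time_s: 1.35
ee_pos: [0.332, 0.3932, 0.248]
ee_rot: [[-0.596, 0.803, -0.0], [0.803, 0.596, -0.001], [-0.0, -0.001, -1.0]]
force: [-1.0, 0.2, 0.0]
gripper_width: 0.0298
gripper_force: 0.0
```

```bash
cat >> h.py <<'E'
from scipy.spatial.transform import Rotation as R
def inw(w=(.3656,.3660,-.9285)):
    s=r.sense(); p=R.from_rotvec([0,0,w[2]]).inv().apply(s['ee_pos']-np.array([w[0],w[1],0]))
    e=s['ee_rot']; print('t',s['time_s'],'tcp in wedge mm',np.round(p*1000,1),'yaw',np.degrees(np.arctan2(e[1,0],e[0,0])),'F',np.round(s['force'],2),'w',s['gripper_width'],'ext',r.tip_extent)
E
python3 -c "
from h import *
inw()"
```

```text
t 1.35 tcp in wedge mm [-41.9 -10.6 248. ] yaw 126.59111842681604 F [-1.04  0.21  0.04] w 0.029753452871896437 ext 0.017
```

Request:
{"name": "arm_command", "arguments": {
  "deltas": "-0 0 45 0; 0 0 45 0; 0 0 45 0; 0 0 40 0; 0 0 30 0; 0 0 15 0; 0 0 8 0; 0 0 0 0; 0 0 0 0; 0 0 0 0"
}}

```text
time_s: 2.6
ee_pos: [0.3308, 0.3949, 0.021]
ee_rot: [[-0.598, 0.801, 0.001], [0.801, 0.598, 0.001], [0.0, 0.001, -1.0]]
force: [-0.1, 1.0, -0.4]
gripper_width: 0.0297
gripper_force: 0.0
```

Run:
```python
from h import *
inw()
a=snap('scene')['frame'][170:320,190:390]; b=snap('side')['frame'][170:320,180:380]
cv2.imwrite('pics/p1.png',cv2.resize(cv2.hconcat([a,b]),(800,300),interpolation=cv2.INTER_CUBIC))
```

```text
t 2.6 tcp in wedge mm [-44.  -10.6  21. ] yaw 126.76010684668653 F [-0.15  0.97 -0.39] w 0.029737366307821082 ext 0.017
```

View pics/p1.png

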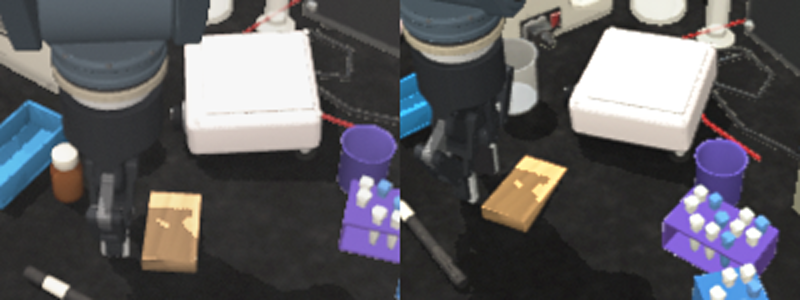

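The fingers sit beside the wedge's left flank, clear of the vial. Now I'll lower 2 mm and push sideways 31 mm.

Request:
{"name": "arm_command", "arguments": {
  "deltas": "0 0 2 0; -4 0 0 0; -4 0 0 0; -4 0 0 0; -4 0 0 0; -4 0 0 0; -4 0 0 0; -4 0 0 0; -3 0 0 0; 0 0 0 0"
}}

```text
time_s: 3.95
ee_pos: [0.3492, 0.3696, 0.0183]
ee_rot: [[-0.598, 0.801, -0.0], [0.801, 0.598, -0.0], [-0.0, -0.0, -1.0]]
force: [0.1, -0.1, 0.5]
gripper_width: 0.03
gripper_force: 0.0
```

Request:
{"name": "arm_command", "arguments": {
  "deltas": "4 0 0 0; 4 0 0 0; 4 0 0 0; 8 0 0 0; 0 0 -15 0; 0 0 -45 0; 0 0 -60 0; 0 0 -40 0; 20 -40 0 0; 20 -40 0 0"
}}

```text
time_s: 5.2
ee_pos: [0.2481, 0.3696, 0.1796]
ee_rot: [[-0.598, 0.802, 0.001], [0.802, 0.598, 0.001], [0.0, 0.002, -1.0]]
force: [0.2, 0.8, 1.0]
gripper_width: 0.03
gripper_force: 0.0
```

Run:
```python
from h import *
inw()
a=snap('scene')['frame'][240:320,250:350]; b=snap('side')['frame'][230:310,205:305]
cv2.imwrite('pics/p2.png',cv2.resize(cv2.vconcat([a[:,:],b[:,:]]),(700,1120),interpolation=cv2.INTER_CUBIC)[:1])
cv2.imwrite('pics/p2.png',cv2.resize(cv2.hconcat([a,b]),(800,320),interpolation=cv2.INTER_CUBIC))
```

```text
t 5.2 tcp in wedge mm [-73.2 -91.9 179.6] yaw 126.71933752737918 F [0.17 0.82 1.  ] w 0.02995972258653818 ext 0.017
```

View pics/p2.png

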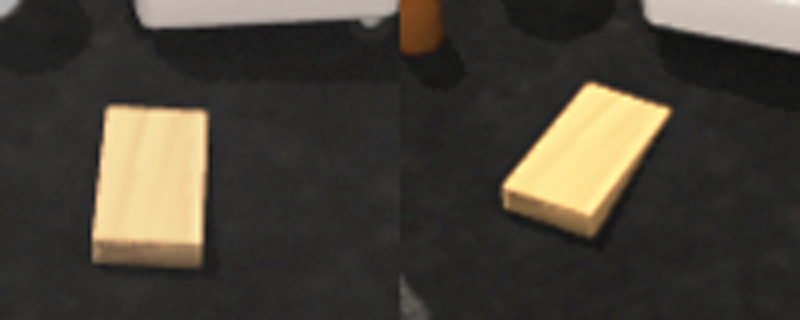

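Scene crop: thin corners at (276.8,266.5) and (302,267.5), thick top at (273.3,300.3) and (300.8,301). The wedge moved right and kept its orientation. Refitting.

```bash
cat >> h.py <<'E'
from scipy.optimize import least_squares
W=[(-22,42,1.6),(22,42,1.6),(-22,-42,16),(22,-42,16),(-22,-42,0),(22,-42,0)]
def fitw(sc,si,x0=(.378,.35,-.93)):
    ob=[('scene',l,u) for l,u in zip(W,sc)]+[('side',l,u) for l,u in zip(W,si)]
    f=lambda p:np.concatenate([proj(n,R.from_rotvec([0,0,p[2]]).apply(np.array(l)/1000)+[p[0],p[1],0])-u for n,l,u in ob])
    q=least_squares(f,x0,loss='soft_l1').x; print(q,np.degrees(q[2]),np.round(f(q),1))
    for foot in((.456,.408,0),(.452,.4055,0)): print('foot in wedge',R.from_rotvec([0,0,q[2]]).inv().apply(np.array(foot)-[q[0],q[1],0])*1000)
    return q
E
python3 - <<'E'
from h import *
o=lambda L,x,y:[(x+a/4,y+b/4) for a,b in L]
q=fitw(o([(107,106),(208,110),(93,241),(203,244),(95,263),(202,267)],250,240),o([(192,82),(271,108),(103,186),(194,215),(104,206),(193,237)],205,230))
inw(q)
print('scene sanity: predicted foot px',proj('scene',(.456,.408,0)))
E
```

```text
[ 0.37799699  0.35032747 -0.92500281] -52.99875731779827 [ 0.3 -0.4  0.  -0.1  0.3 -1.3  0.1 -0.6 -0.2 -0.6  0.  -0.2 -1.2  0.4
 -0.1  0.4 -0.2  0.  -0.7  0.3  0.3  0.9 -0.   0.7]
foot in wedge [ 0.88616216 97.00414882  0.        ]
foot in wedge [ 0.47538893 92.30507813  0.        ]
t 5.3 tcp in wedge mm [-94.2 -94.3 179.1] yaw 126.87183323613043 F [1.11 0.18 0.11] w 0.029918655088152897 ext 0.017
scene sanity: predicted foot px [291.40410862 245.19271636]
```

Request:
{"name": "arm_command", "arguments": {
  "deltas": "-47 15 0 0; -48 14 0 0; 0 0 0 -10; 0 0 0 -10; 0 0 0 -10; 0 0 0 -10; 0 0 0 -10; 0 0 0 -10; 0 0 0 -10; 0 0 0 -10",
  "hand": 20
}}

```text
time_s: 6.55
ee_pos: [0.3297, 0.3112, 0.1791]
ee_rot: [[-0.89, -0.455, 0.001], [-0.455, 0.89, 0.001], [-0.001, 0.0, -1.0]]
force: [-0.3, 0.7, -0.8]
gripper_width: 0.0199
gripper_force: 0.0
```

Request:
{"name": "arm_command", "arguments": {
  "deltas": "0 0 0 -10; 0 0 0 0; 0 0 30 0; 0 0 30 0; 0 0 30 0; 0 0 0 0; 0 0 0 0; 0 0 0 0; 0 0 0 0; 0 0 0 0"
}}

```text
time_s: 7.8
ee_pos: [0.3293, 0.3113, 0.0887]
ee_rot: [[-0.801, -0.598, 0.001], [-0.598, 0.801, 0.0], [-0.001, 0.0, -1.0]]
force: [-1.0, -0.1, -0.3]
gripper_width: 0.02
gripper_force: 0.0
```

Run:
```python
from h import *
inw((.378,.3503,-.925))
print(proj('scene',(.326,.311,0)),ray('scene',204,307,0),ray('scene',270,341,0))
```

```text
t 7.8 tcp in wedge mm [  1.8 -62.4  88.7] yaw -143.24326756877244 F [-1.03 -0.1  -0.26] w 0.020001509255754932 ext 0.017
[286.359079  317.6101086] [0.25465202 0.42548956 0.        ] [0.27676712 0.30221829 0.        ]
```

Request:
{"name": "arm_command", "arguments": {
  "deltas": "0 0 30 0; 0 0 25 0; 0 0 10 0; 0 0 4 0; -5 0 0 0; -5 0 0 0; -5 0 0 0; -5 0 0 0; -5 0 0 0; 0 0 0 0"
}}

```text
time_s: 9.05
ee_pos: [0.3495, 0.3264, 0.0193]
ee_rot: [[-0.801, -0.599, 0.0], [-0.599, 0.801, 0.0], [-0.0, -0.0, -1.0]]
force: [0.6, -0.0, -0.8]
gripper_width: 0.0202
gripper_force: 0.0
```

Request:
{"name": "arm_command", "arguments": {
  "deltas": "-4 0 0 0; -4 0 0 0; -4 0 0 0; -4 0 0 0; -4 0 0 0; -4 0 0 0; -4 0 0 0; -2 0 0 0; 0 0 0 0; 0 0 0 0"
}}

```text
time_s: 10.3
ee_pos: [0.3731, 0.3441, 0.0193]
ee_rot: [[-0.801, -0.599, -0.0], [-0.599, 0.801, -0.0], [0.0, 0.0, -1.0]]
force: [-0.6, 0.6, -0.2]
gripper_width: 0.0198
gripper_force: 0.0
```

Run:
```python
from h import *
inw((.378,.3503,-.925))
a=snap('scene')['frame'][210:310,250:350]; b=snap('side')['frame'][210:310,205:305]
cv2.imwrite('pics/p3.png',cv2.resize(cv2.hconcat([a,b]),(800,400),interpolation=cv2.INTER_CUBIC))
```

```text
t 10.3 tcp in wedge mm [ 2.  -7.6 19.3] yaw -143.23685729428584 F [-0.56  0.61 -0.18] w 0.019845903501542864 ext 0.017
```

View pics/p3.png

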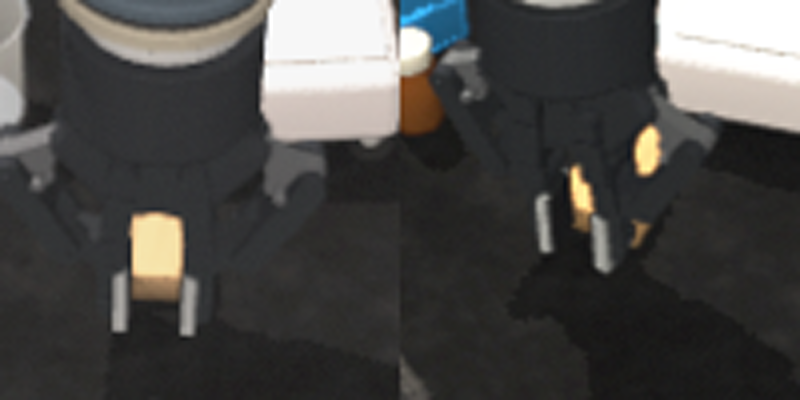

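The fingertips straddle the thick face symmetrically and the wedge is still straight. Continuing slowly, reading the force.

Request:
{"name": "arm_command", "arguments": {
  "deltas": "-3 0 0 0; -3 0 0 0; -3 0 0 0; -3 0 0 0; -3 0 0 0; -3 0 0 0; -3 0 0 0; -3 0 0 0; -3 0 0 0; 0 0 0 0"
}}

```text
time_s: 11.65
ee_pos: [0.3941, 0.3598, 0.019]
ee_rot: [[-0.801, -0.599, -0.002], [-0.599, 0.801, -0.002], [0.003, -0.0, -1.0]]
force: [-4.4, -3.6, 0.8]
gripper_width: 0.0198
gripper_force: 2.4
```

Request:
{"name": "arm_command", "arguments": {
  "deltas": "-1 0 0 0; -1 0 0 0; -1 0 0 0; -1 0 0 0; -1 0 0 0; -1 0 0 0; 0 0 0 0; 0 0 0 0; 0 0 0 0; 0 0 0 0"
}}

```text
time_s: 12.9
ee_pos: [0.3989, 0.3633, 0.019]
ee_rot: [[-0.801, -0.599, -0.002], [-0.599, 0.801, -0.001], [0.002, -0.0, -1.0]]
force: [-4.3, -3.8, 1.7]
gripper_width: 0.02
gripper_force: 2.5
```

Run:
```python
from h import *
inw((.378,.3503,-.925))
```

```text
t 12.9 tcp in wedge mm [ 2.2 24.5 19. ] yaw -143.22991931972317 F [-4.29 -3.8   1.69] w 0.02004872428504891 ext 0.017
```

Request:
{"name": "arm_command", "arguments": {
  "deltas": "-1 0 0 0; -1 0 0 0; -1 0 0 0; -1 0 0 0; 0 0 0 0; 0 0 0 0; 0 0 0 0; 0 0 0 0; 0 0 0 0; 0 0 0 0"
}}

```text
time_s: 14.15
ee_pos: [0.4022, 0.3658, 0.0189]
ee_rot: [[-0.801, -0.599, -0.002], [-0.599, 0.801, -0.001], [0.002, -0.0, -1.0]]
force: [-4.9, -3.6, 0.4]
gripper_width: 0.0202
gripper_force: 2.5
```

Request:
{"name": "arm_command", "arguments": {
  "deltas": "-1 0 0 0; -1 0 0 0; 0 0 0 0; 0 0 0 0; 0 0 0 0; 0 0 0 0; 0 0 0 0; 0 0 0 0; 0 0 0 0; 0 0 0 0"
}}

```text
time_s: 15.4
ee_pos: [0.4044, 0.3674, 0.0193]
ee_rot: [[-0.801, -0.599, -0.0], [-0.599, 0.801, -0.0], [0.0, -0.0, -1.0]]
force: [-3.0, -3.2, -0.7]
gripper_width: 0.0197
gripper_force: 2.1
```

Request:
{"name": "arm_command", "arguments": {
  "deltas": "-1 0 0 0; -1 0 0 0; 0 0 0 0; 0 0 0 0; 0 0 0 0; 0 0 0 0; 0 0 0 0; 0 0 0 0; 0 0 0 0; 0 0 0 0"
}}

```text
time_s: 16.65
ee_pos: [0.4056, 0.3683, 0.019]
ee_rot: [[-0.801, -0.599, -0.001], [-0.599, 0.801, -0.001], [0.002, -0.0, -1.0]]
force: [-5.6, -3.6, -0.8]
gripper_width: 0.0203
gripper_force: 3.2
```

Request:
{"name": "arm_command", "arguments": {
  "deltas": "-1 0 0 0; -1 0 0 0; -1 0 0 0; 0 0 0 0; 0 0 0 0; 0 0 0 0; 0 0 0 0; 0 0 0 0; 0 0 0 0; 0 0 0 0"
}}

```text
time_s: 17.9
ee_pos: [0.4061, 0.3687, 0.0189]
ee_rot: [[-0.801, -0.599, -0.006], [-0.599, 0.801, -0.004], [0.007, -0.0, -1.0]]
force: [-15.1, -11.2, 11.1]
gripper_width: 0.0199
gripper_force: 9.5
```

Run:
```python
from h import *
inw((.378,.3503,-.925))
a=snap('scene')['frame'][170:290,260:370]; b=snap('side')['frame'][160:280,250:360]
cv2.imwrite('pics/p4.png',cv2.resize(cv2.hconcat([a,b]),(792,432),interpolation=cv2.INTER_CUBIC))
```

```text
t 17.9 tcp in wedge mm [ 2.2 33.5 18.9] yaw -143.2247834399848 F [-15.06 -11.18  11.09] w 0.01988110601483723 ext 0.017
```

View pics/p4.png

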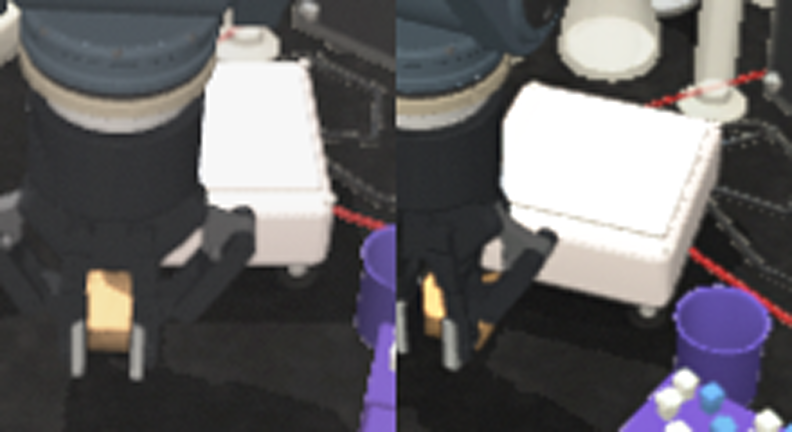

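Stiff at about 19 N with the wedge at the expected position, so the stirrer should be level. Backing off, rising and closing the fingers.

Request:
{"name": "arm_command", "arguments": {
  "deltas": "2 0 0 0; 3 0 0 0; 5 0 0 0; 10 0 0 0; 15 0 0 0; 0 0 -20 0; 0 0 -50 0; 0 0 -50 0; 0 0 -30 0; 0 0 0 0"
}}

```text
time_s: 19.25
ee_pos: [0.381, 0.35, 0.1715]
ee_rot: [[-0.801, -0.599, 0.004], [-0.599, 0.801, 0.003], [-0.005, 0.0, -1.0]]
force: [-0.1, -0.2, -0.5]
gripper_width: 0.0201
gripper_force: 0.0
```

Run:
```python
from h import *
inw((.378,.3503,-.925))
a=snap('scene')['frame'][170:290,260:370]; b=snap('side')['frame'][160:280,250:360]
cv2.imwrite('pics/p5.png',cv2.resize(cv2.hconcat([a,b]),(792,432),interpolation=cv2.INTER_CUBIC))
```

```text
t 19.25 tcp in wedge mm [  2.1   2.2 171.5] yaw -143.23180778220888 F [-0.15 -0.19 -0.52] w 0.020110334781351533 ext 0.017
```

View pics/p5.png

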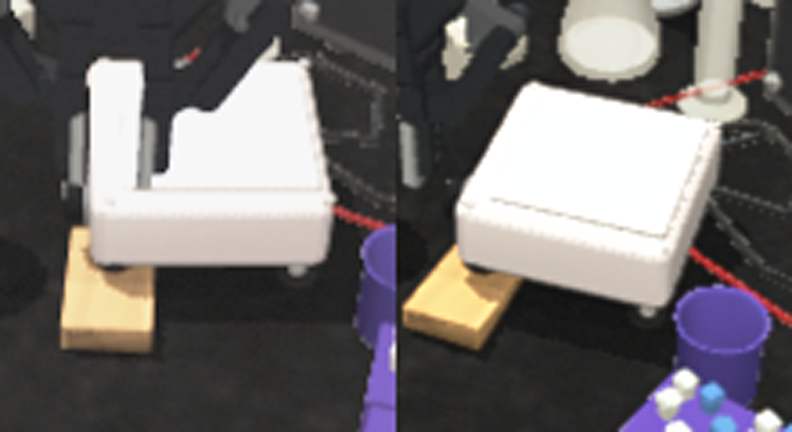

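The stirrer stands level, with the dark foot centred on the wedge. Moving over the corner with closed fingers.

Request:
{"name": "arm_command", "arguments": {
  "deltas": "-23 1 0 0; -23 0 0 0; -23 0 0 0; -23 0 0 0; 0 0 0 0; 0 0 25 0; 0 0 25 0; 0 0 20 0; 0 0 8 0; 0 0 0 0",
  "hand": 0
}}

```text
time_s: 20.6
ee_pos: [0.4533, 0.4052, 0.091]
ee_rot: [[-0.801, -0.599, -0.0], [-0.599, 0.801, -0.0], [0.001, -0.0, -1.0]]
force: [0.0, -0.5, 0.5]
gripper_width: -0.0002
gripper_force: 0.0
```

Request:
{"name": "arm_command", "arguments": {
  "deltas": "0 0 2 0; 0 0 2 0; 0 0 2 0; 0 0 2 0; 0 0 1 0; 0 0 1 0; 0 0 0 0; 0 0 0 0; 0 0 0 0; 0 0 0 0"
}}

```text
time_s: 21.85
ee_pos: [0.4535, 0.4054, 0.0813]
ee_rot: [[-0.801, -0.599, 0.0], [-0.599, 0.801, -0.0], [-0.0, -0.0, -1.0]]
force: [0.6, -0.3, -0.8]
gripper_width: -0.0003
gripper_force: 0.0
```

Request:
{"name": "arm_command", "arguments": {
  "deltas": "0 0 1 0; 0 0 1 0; 0 0 0 0; 0 0 0 0; 0 0 0 0; 0 0 0 0; 0 0 0 0; 0 0 0 0; 0 0 0 0; 0 0 0 0"
}}

```text
time_s: 23.1
ee_pos: [0.4538, 0.4056, 0.0804]
ee_rot: [[-0.801, -0.599, 0.001], [-0.599, 0.801, 0.001], [-0.001, -0.0, -1.0]]
force: [-2.8, -1.8, 11.9]
gripper_width: -0.0003
gripper_force: 5.7
```

It pressed with about 12 N for about a second and the corner didn't give way. Lifting off, then a final check.

Request:
{"name": "arm_command", "arguments": {
  "deltas": "0 0 -2 0; 0 0 -4 0; 0 0 -20 0; 0 0 -40 0; 0 0 -40 0; 30 0 0 0; 40 0 0 0; 40 0 0 0; 0 0 0 0; 0 0 0 0"
}}

```text
time_s: 24.35
ee_pos: [0.3661, 0.3401, 0.1864]
ee_rot: [[-0.801, -0.598, 0.002], [-0.598, 0.801, 0.001], [-0.002, 0.0, -1.0]]
force: [0.9, 0.5, 0.9]
gripper_width: 0.0003
gripper_force: 0.0
```

Run:
```python
from h import *
inw((.378,.3503,-.925))
a=snap('scene')['frame'][170:310,190:370]; b=snap('side')['frame'][160:300,180:360]
cv2.imwrite('pics/p6.png',cv2.resize(cv2.hconcat([a,b]),(792,308),interpolation=cv2.INTER_CUBIC))
```

```text
t 24.35 tcp in wedge mm [  1.  -15.7 186.4] yaw -143.2392069982452 F [0.85 0.45 0.9 ] w 0.0003484994970020051 ext 0.017
```

View pics/p6.png

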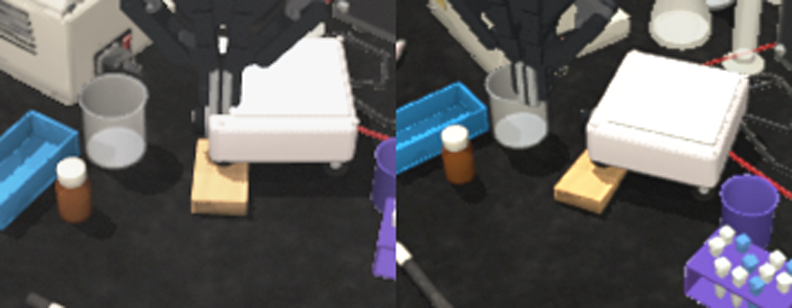

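The stirrer is level on the wedge, the vial and beaker haven't moved, and the arm is clear.

```bash
python3 -c "
from workcell import r
print(r.sign_off())"
```

```text
the job is handed in; nothing more can be done
None
```

I pushed the wedge under the short foot until the stirrer looked level, pressed the corner above it with about 12 N (it held), and handed the job in at about 24 s with the vial and beaker undisturbed; sign-off gave no verdict.

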